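Hang the tube basket to dry and set the drying-air valve

TASK

Pick up the wire basket that holds the three glass sample tubes and, keeping it upright, hang it by its bail handle on the hook of the drying stand, the hook under about the middle of the handle, and let go. Then turn the T-handle of the drying-air valve to half open, 45 degrees between closed (handle across the pipe) and open (handle along the pipe), and let go of it. Leave the empty basket and the other things on the bench where they stand.

Things in the scene. Friction and masses are not known exactly. Their poses are not given: they have to be found in the camera images.
- tube_basket: Loose steel-wire basket with three white-capped glass tubes fixed in it, 0.2 to 0.4 kg. Origin at the centre of its underside, z up. 70 mm (x) by 110 mm (y), rim 50 mm high, tube tops 60 mm. A rigid upright bail handle spans it along y: a straight crown bar on two thin uprights at y = +/-55 mm. Looks the same after half a turn.
- basket_bar (a point): Middle of that handle's crown bar, 125 mm above the basket's underside; axes as the basket. The bar is flat steel 8 mm thick (x), 10 mm tall (z), 110 mm long (y). Pinch it across its 8 mm from above, best about 32 mm to one side of this point so that the fingers pass beside the hook. The opening under the bar is 60 mm high down to the tube tops.
- drying_stand: Fixed stand: grey base plate, post of 18 mm diameter and 297 mm height, whose foot is the origin, and at its top a hook of 8 mm round steel bar that points along the stand's -x. Under the hook an air outlet on the base plate, 86 mm high. z up.
- hook_seat (a point): Top of the hook's seat, 274 mm above the bench, 75 mm from the post's axis, where the underside of the handle bar rests; axes as the stand. The seat is level for 15 mm either way along x, then the hook rises at 45 degrees, 20 mm, towards its tip (-x) and towards the post (+x).
- hook_tip (a point): Top of the hook's upturned end: 35 mm from hook_seat in the stand's -x and 20 mm above it. The handle bar comes in over it from the -x side, with the basket below the hook, and is then lowered on the seat.
- valve_base: Fixed base of the drying-air valve: dark foot plate 70 x 150 mm (origin at its underside, z up) and a 22 mm steel pipe along its y, 60 mm above the bench, with a brass ball-shaped body in the middle.
- valve_axis (a point): Middle of the valve's T-handle, on its vertical turning axis, 117 mm above the bench; axes as valve_base, not turning with the handle. The T-handle is a dark flat bar centred here, 80 mm long, 10 mm thick, 18 mm tall (108 to 126 mm above the bench), on a 9 mm stem, to be pinched from above across its 10 mm.
- valve_handle (a joint): Angle of the T-handle, rad. 0 = closed: the bar lies along valve_base's x, across the pipe. It grows clockwise seen from above to 1.571 = fully open, along the pipe (y): the bar's direction is valve_base's x turned clockwise by this angle. Half open is 0.785. Stops at both ends; 0.12 N m of friction; it stays where it is left.
- empty_basket: Second basket, the same in every size as tube_basket but empty; a bystander, to be left alone.
- amber_bottle: Loose amber glass jar, 52 mm diameter, 105 mm high, standing between stand and valve; origin at the centre of its underside. Bystander.
- stopwatch: Loose flat black stopwatch, 64 mm diameter, 19 mm high, lying near the middle of the bench; origin at its underside. Bystander.
- beaker: Loose glass beaker, 68 mm diameter, 85 mm high, on the left; origin at the centre of its underside. Bystander.
- red_tray: Loose open plastic tray 110 x 150 x 35 mm, on the right; origin at the centre of its underside. Bystander.
- wash_bottle: Loose white plastic bottle, 60 mm diameter, 130 mm high, at the right; origin at the centre of its underside. Bystander.
- bottle_brush: Loose hand brush lying flat at the left. Bystander.
There are look-alikes about, which are no part of the job. Leave any orange look-alike of the valve_base alone.

How it is judged (in metres and radians):
On the way, in this order (a step that is already met when the one before it is completed fails the run):
1. the tube basket hangs on the hook by its handle, let go and nearly still (x of tube_basket in the frame of hook_seat between -0.035 and 0.035 m and y of tube_basket in the frame of hook_seat between -0.035 and 0.035 m and z of tube_basket in the frame of hook_seat between -0.13 and -0.095 m and angle between tube_basket's own z axis and vertical below 0.35 rad and contact force between tube_basket and the fingers below 0.1 N and linear speed of tube_basket below 0.05 m/s), for 0.3 s.
2. the valve handle is at half open (35 to 55 degrees), let go (value of joint valve_handle between 0.611 and 0.96 rad and velocity of joint valve_handle between -0.05 and 0.05 rad/s and contact force between valve_base and the fingers below 0.1 N), for 0.2 s.
At the end, for the whole second after the job is handed in: The tube basket hangs from the hook by its handle, let go: origin 95 to 130 mm below the hook's seat, within 35 mm of it in the stand's x and y, tilted under 20 degrees, slower than 0.05 m/s. The valve handle rests at 45 +/- 10 degrees (all of step 1 and value of joint valve_handle between 0.611 and 0.96 rad and velocity of joint valve_handle between -0.05 and 0.05 rad/s); the robot touches nothing.
It fails at once if the tube basket is tipped more than 0.7 rad (40 degrees) (angle between tube_basket's own z axis and vertical above 0.7 rad).
It fails at once if the empty basket or another thing on the bench is shifted more than 30 mm (distance of empty_basket from where it was at the start of the episode above 0.03 m or distance of amber_bottle from where it was at the start of the episode above 0.03 m or distance of stopwatch from where it was at the start of the episode above 0.03 m or distance of beaker from where it was at the start of the episode above 0.03 m or distance of red_tray from where it was at the start of the episode above 0.03 m or distance of wash_bottle from where it was at the start of the episode above 0.03 m or distance of bottle_brush from where it was at the start of the episode above 0.03 m).
It also fails if it takes over 64 s, if anything falls off the work surface, if the arm or the gripper's body presses on something with over 40 N, if the wrist force passes 120 N, or if a joint passes its speed limit or range.

ROBOT

A 6-joint arm with a two-finger parallel gripper is mounted at the origin on the work surface. World frame = base frame: x ahead of the robot, y to its left, z up, the work surface at z = 0. Lengths are in mm, angles in rad, forces in N, time in s.
With the tool pointing down it reaches from about 325 to 775 mm from the base axis. Payload 9.3 kg.
Tool frame: the origin (TCP) lies midway between the tips of the shut fingers; the grasp point (between the pads) lies 19 mm behind it (manip.grip_depth is the distance from the TCP to the grasp point, in mm); z points along the fingers, y is the line along which they close (so a half turn about z gives the same grasp; the last joint's range is limited). The gripper opens to 85 mm and grips with 20 to 120 N. Pads are 22 mm wide; open, the fingers measure 114 mm over their backs; the gripper's body (76 mm by 85 mm) begins 54 mm behind the grasp point. The pads swing forward as they close: fully open they stand 13 mm farther back than shut.
Start: joints at [1.097, 0.259, 0.021, 1.334, 0, 1.418], TCP at [173.43, 521.937, 231.279] pointing down, gripper open.
Joint ranges: [-3.04, 3.04], [-0.91, 1.82], [-1.04, 1.36], [-1.92, 1.95], [-1.52, 1.45], [-3.14, 3.14]. Speed limits (rad/s): [2.22, 2.22, 2.79, 3.14, 3.14, 3.14].

INTERFACE

Orientations are given as a 3x3 rotation matrix whose columns are the frame's x, y, z axes.
In Python, from plant import manip gives the robot as it stands. The module is installed in compiled form; this text tells all that it offers.
- The arm moves only by the shell command python3 -m pendant 'ROWS' [FORCE]. ROWS is JSON, a list of rows, each a list of 7 numbers: the shift along the world's x, y, z scaled (see below), then the turn, a rotation vector about the world's x, y, z scaled (see below), then the finger opening in mm, from 0 to 85.4. In form: [[x, y, z, wx, wy, wz, jaw], ...]. A call has 1 to 8 rows; each row is the pose to reach, as a shift and turn from the pose commanded when the call began, turning the shorter way round; what a row does not reach only later rows make up. The controller multiplies each number of a shift by 0.3 m and each number of a turn by 2 pi rad. A row lasts 1/8 s, in which the tool goes at most 62.5 mm and 10.7 degrees, less where a joint would pass 70% of its speed; a pose out of reach is approached as far as the arm can. A call with a number of a shift or a turn outside -1 to 1 is refused whole. A call with a gripper value outside its range is refused whole. The fingers move at their own pace and stop on an object; FORCE is the grip in N (left out, the last holds). Time passes only in rows, so rows that repeat a pose let the fingers close. It gives the time, the measured TCP pose, the force, the opening and the grip force at its end, in the units of the state.
- manip.get_obs(): the state, without advancing time (a new reading comes with each control period).
- manip.get_image(name): name is "side" or "top"; returns the picture (420x560x3 uint8, red, green, blue); there is no depth.
- manip.camera_params(name): a dict with "camera_matrix" (3x3 intrinsics, pixels), "pose" (4x4, takes a point from camera to world coordinates). Camera axes: x right, y down, z forward; pixel columns grow to the right and rows downward; lengths in mm; the calibration is good to about 2 mm. A picture is of the moment at which its call begins. camera_params takes no time and is no camera call.
- manip.hand_in(): hands the job in; it is judged then, once.
Trained networks look in the newest picture that a camera, given by its name, has taken for a name from the list of things; names that differ only in an ending like _2 or _b are one class to them, and where a whole thing is asked for, a point or a joint stands for the part that bears it (a point fixed in the world has none). Each returns a list of dicts, best first, with "p" (0 to 1); they miss things now and then, are a little off and sometimes report something else, mostly with a low value. They report only what shows in the picture. A call takes as long as a camera call. They do not tell look-alikes from the thing itself.
- manip.recognise(camera, thing): "position" ([x, y, z] in mm, in the coordinates of the camera as it stood for that picture, good to about 4 mm: the middle of the surface that is visible of it).
The state is a dict: "clock": time; "joints": joint angles; "dq": joint speeds; "tau": joint torques, N m; "tcp_pos": TCP position; "tcp_rot": TCP orientation; "force": force on the tool from outside, world axes, zero at the start; "torque": the same for the moment, N m; "grip_width": finger opening in mm; "grasp_force": force on a finger pad.
Only numpy, scipy, OpenCV 4.12 (cv2) and the standard library are available. Lean on these libraries where they do the work, as an engineer would, in place of code of your own. Each camera call takes 0.05 s, during which the arm holds its last target. There are 200 camera calls.

## Working session

There is one attempt and no reset: what is moved stays moved. The work goes in short steps, Python scripts to look and compute and a shell command to move; the robot and the scene stay as the last step left them, time stands still between calls to the robot, and variables do not carry over. Pictures are saved under pics/ and viewed, at most 10 in all, crops included, and the job is handed in when it is done.

```bash
mkdir -p pics; cat > h.py <<'E'
import numpy as np, cv2
from plant import manip
def cam(n):
    c=manip.camera_params(n); return np.array(c["camera_matrix"]),np.array(c["pose"])
def proj(n,P):
    K,T=cam(n); p=np.linalg.inv(T)@np.r_[P,1]; q=K@p[:3]; return q[:2]/q[2]
def ray_z(n,u,v,z):
    K,T=cam(n); d=T[:3,:3]@np.linalg.inv(K)@[u,v,1]; o=T[:3,3]; return o+d*(z-o[2])/d[2]
def shot(n,f):
    im=manip.get_image(n); cv2.imwrite(f"pics/{f}.png",cv2.cvtColor(im,cv2.COLOR_RGB2BGR)); return im
def rec(n,t):
    K,T=cam(n); return [(round(d["p"],2),(T@np.r_[d["position"],1])[:3].round(0)) for d in manip.recognise(n,t)]
E
python3 - <<'E'
from h import *
for n in("side","top"):
    shot(n,n+"0"); print(n,cam(n)[1].round(2).tolist())
    for t in("tube_basket","basket_bar","drying_stand","valve_base","valve_handle","amber_bottle","stopwatch","empty_basket"):
        print(t,[(p,x.tolist(),proj(n,x).round(0).tolist()) for p,x in rec(n,t)])
o=manip.get_obs(); print(o["tcp_pos"],o["tcp_rot"],o["clock"])
E
```

```text
side [[0.91, -0.3, 0.27, 50.95], [-0.4, -0.66, 0.63, -962.28], [-0.01, -0.69, -0.73, 1258.72], [0.0, 0.0, 0.0, 1.0]]
tube_basket [(0.72, [426.0, 204.0, 39.0], [245.0, 195.0])]
basket_bar [(0.83, [427.0, 208.0, 40.0], [245.0, 194.0])]
drying_stand [(0.72, [625.0, 130.0, 13.0], [308.0, 197.0])]
valve_base [(0.79, [178.0, -312.0, 8.0], [230.0, 356.0]), (0.76, [636.0, -144.0, 14.0], [350.0, 253.0])]
valve_handle [(0.73, [180.0, -300.0, 132.0], [225.0, 328.0]), (0.5, [648.0, -137.0, 125.0], [355.0, 227.0])]
amber_bottle [(0.88, [611.0, -7.0, 71.0], [323.0, 213.0]), (0.51, [404.0, 422.0, 12.0], [219.0, 164.0])]
stopwatch [(0.59, [489.0, -8.0, 19.0], [288.0, 236.0])]
empty_basket [(0.8, [437.0, -207.0, 19.0], [301.0, 290.0])]
top [[-0.0, -0.98, 0.2, 232.41], [-1.0, 0.0, 0.02, -14.52], [-0.02, -0.2, -0.98, 1273.58], [0.0, 0.0, 0.0, 1.0]]
tube_basket [(0.58, [426.0, 214.0, 35.0], [212.0, 234.0]), (0.36, [645.0, -131.0, 127.0], [322.0, 158.0]), (0.35, [445.0, -204.0, 1.0], [342.0, 229.0])]
basket_bar [(0.82, [430.0, 210.0, 39.0], [213.0, 233.0])]
drying_stand [(0.94, [625.0, 134.0, 18.0], [239.0, 175.0]), (0.39, [607.0, 7.0, 108.0], [277.0, 172.0])]
valve_base [(0.97, [639.0, -126.0, 4.0], [317.0, 172.0]), (0.82, [183.0, -288.0, 12.0], [373.0, 312.0]), (0.56, [584.0, -406.0, 87.0], [410.0, 180.0])]
valve_handle [(0.61, [183.0, -296.0, 129.0], [385.0, 314.0])]
amber_bottle [(0.78, [608.0, 4.0, 105.0], [278.0, 172.0])]
stopwatch [(0.55, [491.0, -3.0, 17.0], [280.0, 215.0])]
empty_basket [(0.62, [446.0, -205.0, 4.0], [342.0, 229.0])]
[173.40426572 521.92929554 231.2798156 ] [[-9.48992679e-01  3.15298105e-01 -2.70736706e-05]
 [ 3.15298106e-01  9.48992679e-01 -1.42416028e-05]
 [ 2.12023648e-05 -2.20514539e-05 -1.00000000e+00]] 0.9
```

```bash
python3 - <<'E'
from h import *
a=cv2.imread("pics/side0.png")[120:280,180:400]; b=cv2.imread("pics/top0.png")[120:280,170:390]
cv2.imwrite("pics/s1.png",cv2.resize(a,None,fx=3.6,fy=3.6,interpolation=cv2.INTER_CUBIC))
cv2.imwrite("pics/t1.png",cv2.resize(b,None,fx=3.6,fy=3.6,interpolation=cv2.INTER_CUBIC))
E
```

```text
(no output)
```

View pics/s1.png

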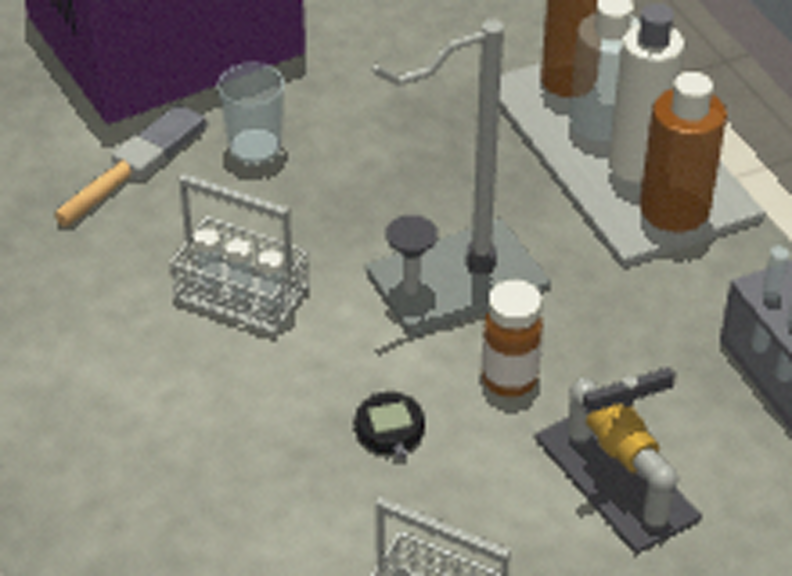

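View pics/t1.png

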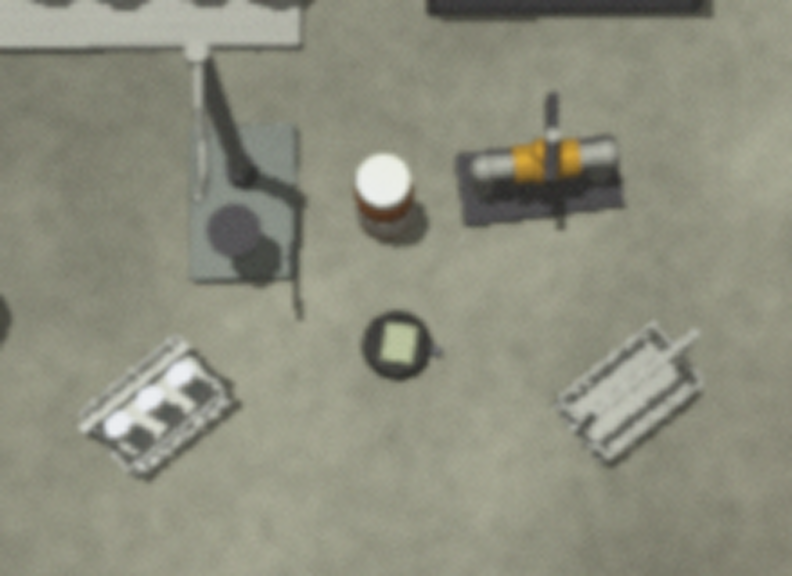

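```bash
cat >> h.py <<'E'
def tri(us,ut):
    A=[];b=[]
    for n,u in(("side",us),("top",ut)):
        K,T=cam(n); d=T[:3,:3]@np.linalg.inv(K)@np.r_[u,1]; d/=np.linalg.norm(d); M=np.eye(3)-np.outer(d,d); A.append(M); b.append(M@T[:3,3])
    return np.linalg.lstsq(np.vstack(A),np.hstack(b),rcond=None)[0]
E
python3 - <<'E'
from h import *
S=lambda x,y:np.array([180+x/3.6,120+y/3.6]); Tt=lambda x,y:np.array([170+x/3.6,120+y/3.6])
for k,s,t in[("bar1",(183,180),(81,427)),("bar2",(289,211),(182,343)),("posttop",(493,25),(196,50)),("tip",(377,69),(202,197)),("v1",(590,398),(552,178)),("v2",(672,377),(552,95)),("postfoot",(482,262),(242,176))]:
    P=tri(S(*s),Tt(*t)); print(k,P.round(1),(proj("side",P)-S(*s)).round(1))
for k,uv,z in[("bar1",(81,427),128),("bar2",(182,343),128)]: print(k,ray_z("top",*Tt(*uv),z).round(1))
for k,uv,z in[("bar1",(183,180),128),("bar2",(289,211),128)]: print(k,"side",ray_z("side",*S(*uv),z).round(1))
print("vfoot",[ray_z("top",*Tt(*u),5).round(0).tolist() for u in[(465,222),(622,205),(458,153)]])
print("vfoot side",[ray_z("side",*S(*u),5).round(0).tolist() for u in[(537,437),(640,550),(700,517)]])
print("valve",[ray_z("top",*Tt(*u),126).round(0).tolist() for u in[(552,178),(552,95)]],[ray_z("side",*S(*u),126).round(0).tolist() for u in[(590,396),(672,374)]])
E
```

```text
bar1 [399.3 255.4 120.2] [-0.  0.]
bar2 [470.1 173.5 122.8] [-0.4  0.1]
posttop [652.8 140.9 296.1] [-0.1  0. ]
tip [541.9 134.7 290.6] [-0.  0.]
v1 [ 609.6 -135.5  123.3] [-0.1  0. ]
v2 [ 686.4 -138.1  115.9] [-0.1  0. ]
postfoot [651.6 139.8  12.7] [-0.6  0.2]
bar1 [398.1 253.5 128. ]
bar2 [467.7 172.8 128. ]
bar1 side [397. 247. 128.]
bar2 side [469.5 168.2 128. ]
vfoot [[606.0, -67.0, 5.0], [621.0, -212.0, 5.0], [673.0, -61.0, 5.0]]
vfoot side [[604.0, -70.0, 5.0], [625.0, -215.0, 5.0], [688.0, -206.0, 5.0]]
valve [[608.0, -135.0, 126.0], [682.0, -137.0, 126.0]] [[610.0, -136.0, 126.0], [683.0, -142.0, 126.0]]
```

```bash
python3 -m pendant '[[0.47,-0.555,0,0,0,-0.086,60],[0.47,-0.555,0,0,0,-0.086,60],[0.47,-0.555,0,0,0,-0.086,60],[0.47,-0.555,0,0,0,-0.086,60],[0.47,-0.555,0,0,0,-0.086,60]]'
python3 -m pendant '[[0.469,-0.556,0,0,0,0,60],[0.469,-0.556,0,0,0,0,60],[0.469,-0.556,0,0,0,0,60],[0.469,-0.556,0,0,0,0,60],[0.469,-0.556,-0.2,0,0,0,60],[0.469,-0.556,-0.2,0,0,0,60],[0.469,-0.556,-0.2,0,0,0,60]]'
python3 - <<'E'
from h import *
o=manip.get_obs(); print(o["tcp_pos"],o["tcp_rot"],o["force"],o["clock"])
a=shot("side","s2a")[120:240,180:320]; b=shot("top","t2a")[130:250,160:300]
c=np.hstack([a,b])[:,:,::-1]; cv2.imwrite("pics/c2.png",cv2.resize(c,None,fx=2.85,fy=2.85,interpolation=cv2.INTER_CUBIC))
E
```

```text
clock: 1.52
tcp_pos: [315.7, 354.1, 231.4]
tcp_rot: [[-0.649, 0.761, 0.0], [0.761, 0.649, 0.0], [-0.0, 0.0, -1.0]]
force: [0.1, 0.2, 0.3]
grip_width: 59.9
grasp_force: 0.0
clock: 2.4
tcp_pos: [455.5, 189.6, 173.0]
tcp_rot: [[-0.653, 0.758, 0.001], [0.758, 0.653, 0.0], [-0.001, 0.001, -1.0]]
force: [0.2, -0.4, 0.8]
grip_width: 60.2
grasp_force: 0.0
[455.52495899 189.57965091 173.00098335] [[-6.52506941e-01  7.57781671e-01  1.27709234e-03]
 [ 7.57782574e-01  6.52507003e-01  4.25010533e-04]
 [-5.11246506e-04  1.24508065e-03 -9.99999094e-01]] [ 0.17676152 -0.42442372  0.82354907] 2.4
```

View pics/c2.png

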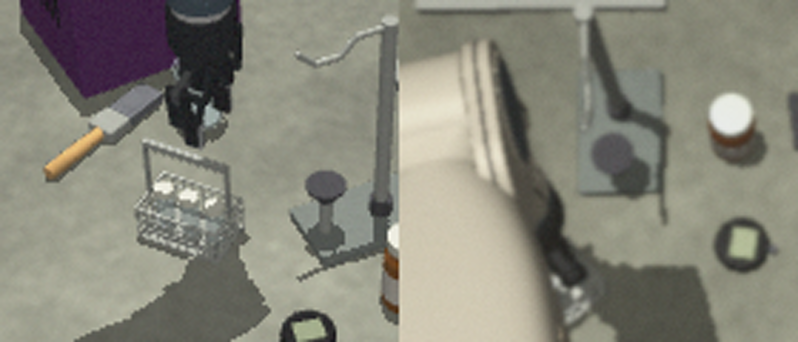

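```bash
python3 -m pendant '[[0,0,-0.1,0,0,0,60],[0,0,-0.18,0,0,0,60],[0,0,-0.223,0,0,0,60],[0,0,-0.223,0,0,0,60],[0,0,-0.223,0,0,0,60]]'
python3 -m pendant '[[0,0,0,0,0,0,20],[0,0,0,0,0,0,0],[0,0,0,0,0,0,0],[0,0,0,0,0,0,0],[0,0,0,0,0,0,0],[0,0,0,0,0,0,0]]' 90
```

```text
clock: 3.12
tcp_pos: [455.8, 188.9, 105.5]
tcp_rot: [[-0.652, 0.758, 0.002], [0.758, 0.652, 0.0], [-0.001, 0.002, -1.0]]
force: [-1.0, -0.8, -0.5]
grip_width: 60.0
grasp_force: 0.0
clock: 3.88
tcp_pos: [455.2, 188.5, 104.6]
tcp_rot: [[-0.651, 0.759, 0.0], [0.759, 0.651, -0.0], [-0.0, 0.0, -1.0]]
force: [-1.3, -3.0, 5.3]
grip_width: 6.4
grasp_force: 88.2
```

```bash
python3 -m pendant '[[0,0,0.04,0,0,0,0],[0,0,0.1,0,0,0,0],[0,0,0.16,0,0,0,0],[0,0,0.24,0,0,0,0],[0,0,0.32,0,0,0,0],[0,0,0.38,0,0,0,0],[0,0,0.4,0,0,0,0],[0,0,0.4,0,0,0,0]]'
python3 -m pendant '[[0,0,0.06,0,0,-0.02,0],[0,0,0.12,0,0,-0.04,0],[0,0,0.18,0,0,-0.06,0],[0,0,0.22,0,0,-0.08,0],[0,0,0.24,0,0,-0.1,0],[0,0,0.24,0,0,-0.105,0],[0,0,0.24,0,0,-0.105,0],[0,0,0.24,0,0,-0.105,0]]'
python3 - <<'E'
from h import *
a=shot("side","s3a")[80:260,170:350]; b=shot("top","t3a")[100:280,160:340]
c=np.hstack([a,b])[:,:,::-1]; cv2.imwrite("pics/c3.png",cv2.resize(c,None,fx=2.2,fy=2.2,interpolation=cv2.INTER_CUBIC))
E
```

```text
clock: 4.88
tcp_pos: [455.1, 188.7, 224.3]
tcp_rot: [[-0.652, 0.759, 0.0], [0.759, 0.652, 0.0], [0.0, 0.0, -1.0]]
force: [-0.9, -1.0, -3.0]
grip_width: 6.2
grasp_force: 88.1
clock: 5.88
tcp_pos: [455.0, 188.6, 295.8]
tcp_rot: [[-0.051, 0.999, -0.001], [0.999, 0.051, -0.0], [-0.0, -0.001, -1.0]]
force: [0.4, -0.3, -2.9]
grip_width: 5.9
grasp_force: 88.1
```

View pics/c3.png

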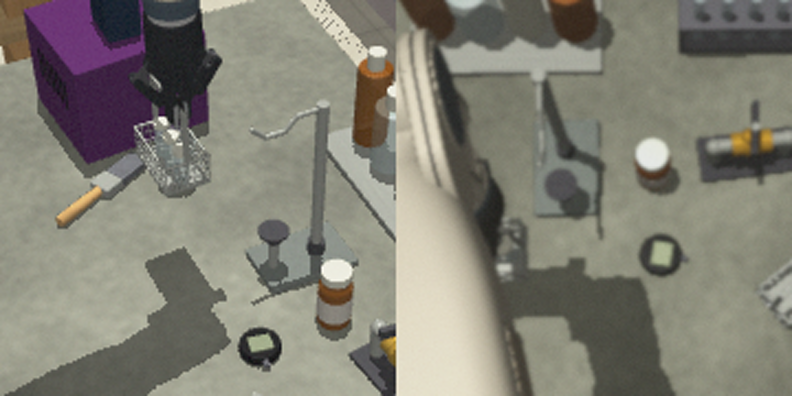

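```bash
python3 - <<'E'
from h import *
im=cv2.imread("pics/s3a.png")
R=np.array([455,188.6,0]);d=np.array([-.051,.999,0])
c=(170,110); f=7
a=cv2.resize(im[c[1]:c[1]+70,c[0]+50:c[0]+130],None,fx=f,fy=f,interpolation=cv2.INTER_CUBIC); c=(220,110)
for s in(87,-23):
  for z in(315,245,190):
    p=R+d*s+[0,0,z]; q=(proj("side",p)-c)*f; cv2.circle(a,tuple(int(v) for v in q),4,(0,0,255),-1); print(s,z,q.round(0))
cv2.imwrite("pics/c4.png",a)
E
```

```text
87 315 [133.  33.]
87 245 [144. 158.]
87 190 [152. 252.]
-23 315 [238. 171.]
-23 245 [246. 297.]
-23 190 [251. 392.]
```

View pics/c4.png

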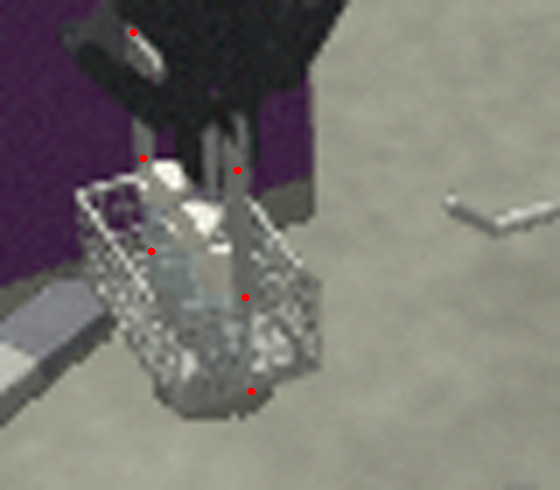

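```bash
python3 - <<'E'
from h import *
R=np.array([455,188.6,0]);d=np.array([-.051,.999,0]);e=np.array([.999,.051,0])
for z in(240,190):
  for s in(87,-23):
    for t in(-35,35): print(z,s,t,((proj("side",R+d*s+e*t+[0,0,z])-[220,110])*7).round(0))
E
```

```text
240 87 -35 [ 74. 189.]
240 87 35 [214. 145.]
240 -23 -35 [173. 331.]
240 -23 35 [318. 282.]
190 87 -35 [ 83. 274.]
190 87 35 [220. 230.]
190 -23 -35 [180. 416.]
190 -23 35 [322. 367.]
```

```bash
python3 -m pendant '[[0,-0.04,0,0,0,0,0],[0,-0.1,0,0,0,0,0],[0,-0.16,0,0,0,0,0],[0,-0.22,0,0,0,0,0],[0,-0.27,0,0,0,0,0],[0,-0.281,0,0,0,0,0],[0,-0.281,0,0,0,0,0]]'
python3 -m pendant '[[0.04,0,0,0,0,0,0],[0.1,0,0,0,0,0,0],[0.17,0,0,0,0,0,0],[0.24,0,0,0,0,0,0],[0.31,0,0,0,0,0,0],[0.37,0,0,0,0,0,0],[0.412,0,0,0,0,0,0],[0.412,0,0,0,0,0,0]]'
python3 - <<'E'
from h import *
for i in range(1): pass
im=shot("side","s4a"); t=shot("top","t4a")
a=im[110:210,240:340][:,:,::-1]; b=t[120:220,200:300][:,:,::-1]
cv2.imwrite("pics/c5.png",cv2.resize(np.hstack([a,b]),None,fx=4,fy=4,interpolation=cv2.INTER_CUBIC))
print(manip.get_obs()["tcp_pos"])
E
```

```text
clock: 6.85
tcp_pos: [455.1, 104.1, 296.4]
tcp_rot: [[-0.049, 0.999, 0.0], [0.999, 0.049, 0.0], [0.0, 0.0, -1.0]]
force: [0.4, 0.5, -1.7]
grip_width: 6.3
grasp_force: 88.1
clock: 7.85
tcp_pos: [579.7, 104.4, 295.4]
tcp_rot: [[-0.05, 0.999, -0.001], [0.999, 0.05, -0.0], [-0.0, -0.001, -1.0]]
force: [-0.7, 0.4, -1.8]
grip_width: 6.2
grasp_force: 88.1
[578.59867312 104.46468773 296.1282936 ]
```

View pics/c5.png

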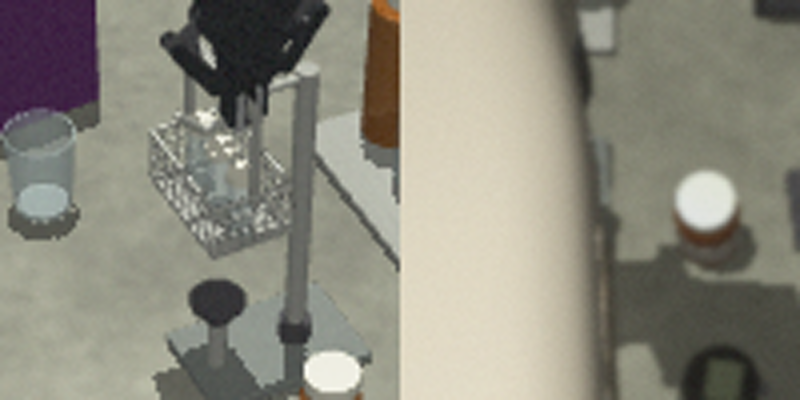

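```bash
python3 -m pendant '[[0,0,-0.03,0,0,0,0],[0,0,-0.06,0,0,0,0],[0,0,-0.09,0,0,0,0],[0,0,-0.105,0,0,0,0],[0,0,-0.105,0,0,0,0]]'
python3 -m pendant '[[0,0,-0.008,0,0,0,0],[0,0,-0.016,0,0,0,0],[0,0,-0.016,0,0,0,0]]'
```

```text
clock: 8.57
tcp_pos: [578.6, 104.3, 264.5]
tcp_rot: [[-0.05, 0.999, -0.001], [0.999, 0.05, -0.0], [0.0, -0.001, -1.0]]
force: [-0.0, 0.2, -2.6]
grip_width: 6.2
grasp_force: 88.1
clock: 8.95
tcp_pos: [578.7, 104.3, 259.9]
tcp_rot: [[-0.05, 0.999, -0.0], [0.999, 0.05, -0.0], [0.0, -0.0, -1.0]]
force: [0.1, -1.0, -2.8]
grip_width: 6.4
grasp_force: 88.1
```

```bash
python3 -m pendant '[[0,0,-0.006,0,0,0,0],[0,0,-0.006,0,0,0,0],[0,0,-0.006,0,0,0,0]]'; python3 -m pendant '[[0,0,-0.006,0,0,0,0],[0,0,-0.006,0,0,0,0],[0,0,-0.006,0,0,0,0]]'
```

```text
clock: 9.32
tcp_pos: [578.8, 104.4, 258.3]
tcp_rot: [[-0.05, 0.999, 0.0], [0.999, 0.05, 0.0], [0.0, 0.0, -1.0]]
force: [0.0, 0.9, -2.3]
grip_width: 6.2
grasp_force: 88.3
clock: 9.7
tcp_pos: [579.0, 104.3, 257.5]
tcp_rot: [[-0.05, 0.999, 0.002], [0.999, 0.05, 0.0], [0.0, 0.002, -1.0]]
force: [-1.0, -1.0, 6.0]
grip_width: 6.2
grasp_force: 89.3
```

```bash
python3 -m pendant '[[0,0,0.002,0,0,0,10],[0,0,0.002,0,0,0,16],[0,0,0.002,0,0,0,25],[0,0,0.002,0,0,0,40],[0,0,0.002,0,0,0,40],[0,0,0.002,0,0,0,40]]'
python3 -m pendant '[[0,0,0.05,0,0,0,40],[0,0,0.12,0,0,0,40],[0,0,0.25,0,0,0,40],[0,0,0.35,0,0,0,40],[0,0,0.35,0,0,0,40],[0,0,0.35,0,0,0,40]]'
python3 - <<'E'
from h import *
print(rec("side","tube_basket") if shot("side","s5a") is not None else 0)
a=cv2.imread("pics/s5a.png")[110:210,250:350]; b=shot("top","t5a")[120:220,200:300][:,:,::-1]
cv2.imwrite("pics/c6.png",cv2.resize(np.hstack([a,b]),None,fx=4,fy=4,interpolation=cv2.INTER_CUBIC))
E
```

```text
clock: 10.45
tcp_pos: [578.7, 104.4, 257.0]
tcp_rot: [[-0.05, 0.999, -0.0], [0.999, 0.05, 0.0], [0.0, -0.0, -1.0]]
force: [-0.3, 0.8, 0.7]
grip_width: 40.0
grasp_force: 0.0
clock: 11.2
tcp_pos: [578.7, 104.3, 361.9]
tcp_rot: [[-0.05, 0.999, -0.0], [0.999, 0.05, 0.0], [0.0, -0.0, -1.0]]
force: [-0.5, 1.7, 0.4]
grip_width: 39.9
grasp_force: 0.0
[(0.64, array([571., 124., 194.]))]
```

View pics/c6.png

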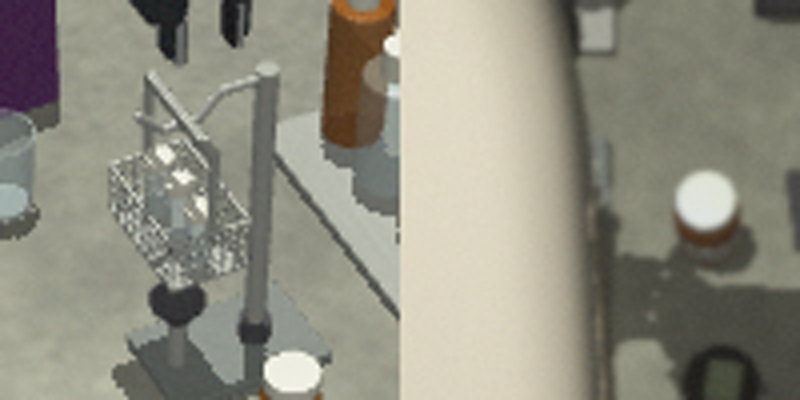

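```bash
python3 - <<'E'
from h import *
a=cv2.imread("pics/side0.png")[215:280,325:380]; b=cv2.imread("pics/top0.png")[140:190,290:350]
b=cv2.copyMakeBorder(b,0,15,0,0,cv2.BORDER_CONSTANT)
cv2.imwrite("pics/c7.png",cv2.resize(np.hstack([a,b]),None,fx=6.5,fy=6.5,interpolation=cv2.INTER_CUBIC))
E
```

```text
(no output)
```

View pics/c7.png

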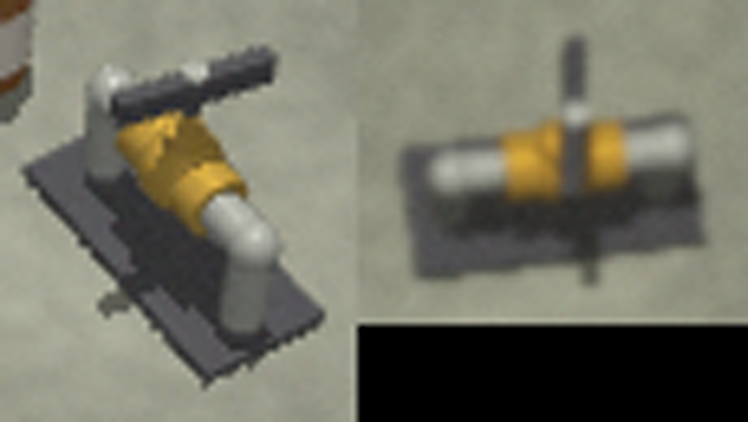

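```bash
python3 - <<'E'
from h import *
S=lambda x,y:np.array([325+x/6.5,215+y/6.5]); T=lambda x,y:np.array([290+(x-357.5)/6.5,140+y/6.5])
ang=lambda v:np.degrees(np.arctan2(v[1],v[0])).round(1)
print("cap tri",tri(S(197,73),T(574,112)).round(1),ray_z("top",*T(574,112),128).round(1),ray_z("side",*S(197,73),128).round(1))
r=lambda n,u,z:ray_z(n,*(S if n=="side" else T)(*u),z)
t0,t1=r("top",(574,193),126),r("top",(574,38),126); print("bar top",t0.round(1),t1.round(1),ang(t1-t0))
s0,s1=r("side",(112,98),126),r("side",(270,52),126); print("bar side",s0.round(1),s1.round(1),ang(s1-s0))
s0,s1=r("side",(116,122),108),r("side",(273,77),108); print("bar side bottom",s0.round(1),s1.round(1),ang(s1-s0))
for n,z,p,q in[("top",5,(416,278),(705,243)),("top",71,(440,170),(682,138)),("side",5,(22,172),(208,385))]:
    a,b=r(n,p,z),r(n,q,z); print(n,a.round(1),b.round(1),ang(b-a)+90)
a,b=r("side",(208,385),5),r("side",(322,318),5); print("side short",ang(b-a))
E
```

```text
cap tri [ 647.7 -136.1  125.3] [ 646.5 -135.8  128. ] [ 646.5 -138.   128. ]
bar top [ 607.5 -135.   126. ] [ 683.9 -136.9  126. ] -1.4
bar side [ 605.2 -133.8  126. ] [ 684.2 -139.2  126. ] -3.9
bar side bottom [ 608.7 -134.1  108. ] [ 687.6 -140.1  108. ] -4.3
top [602.2 -65.9   5. ] [ 619.9 -214.1    5. ] 6.799999999999997
top [637.7 -75.6  71. ] [ 653.3 -194.3   71. ] 7.5
side [601.2 -69.3   5. ] [ 620.  -218.4    5. ] 7.200000000000003
side short 9.7
```

```bash
python3 -m pendant '[[0.1,-0.2,0,0,0,0.03,50],[0.226,-0.4,0,0,0,0.06,50],[0.226,-0.6,0,0,0,0.09,50],[0.226,-0.803,0,0,0,0.12,50],[0.226,-0.803,0,0,0,0.15,50],[0.226,-0.803,0,0,0,0.18,50],[0.226,-0.803,0,0,0,0.21,50],[0.226,-0.803,0,0,0,0.235,50]]'
python3 -m pendant '[[0,0,-0.2,0,0,0,50],[0,0,-0.4,0,0,0,50],[0,0,-0.6,0,0,0,50],[0,0,-0.707,0,0,0,50],[0,0,-0.707,0,0,0,50],[0,0,-0.707,0,0,0,50]]'
```

```text
clock: 12.35
tcp_pos: [646.4, -136.7, 361.3]
tcp_rot: [[-0.999, 0.039, -0.001], [0.039, 0.999, 0.001], [0.001, 0.0, -1.0]]
force: [0.3, 0.5, 0.4]
grip_width: 49.9
grasp_force: 0.0
clock: 13.1
tcp_pos: [647.1, -136.8, 151.4]
tcp_rot: [[-0.999, 0.044, 0.002], [0.044, 0.999, -0.001], [-0.002, -0.0, -1.0]]
force: [-0.1, -0.4, 0.6]
grip_width: 49.8
grasp_force: 0.0
```

Lower to 101 mm (−50) and pinch.

```bash
python3 -m pendant '[[0,0,-0.08,0,0,0,50],[0,0,-0.14,0,0,0,50],[0,0,-0.168,0,0,0,50],[0,0,-0.168,0,0,0,50]]'
python3 -m pendant '[[0,0,0,0,0,0,20],[0,0,0,0,0,0,0],[0,0,0,0,0,0,0],[0,0,0,0,0,0,0],[0,0,0,0,0,0,0]]' 50
```

```text
clock: 13.6
tcp_pos: [646.9, -136.7, 100.4]
tcp_rot: [[-0.999, 0.044, 0.001], [0.044, 0.999, -0.0], [-0.001, -0.0, -1.0]]
force: [-0.8, 0.2, 0.7]
grip_width: 50.0
grasp_force: 0.0
clock: 14.22
tcp_pos: [647.0, -134.5, 100.6]
tcp_rot: [[-0.999, 0.043, 0.002], [0.043, 0.999, 0.003], [-0.002, 0.003, -1.0]]
force: [-0.0, 10.5, 5.0]
grip_width: 9.0
grasp_force: 51.4
```

```bash
python3 -m pendant '[[0,0.009,0,0,0,0,0],[0,0.009,0,0,0,-0.015,0],[0,0.009,0,0,0,-0.035,0],[0,0.009,0,0,0,-0.055,0],[0,0.009,0,0,0,-0.075,0],[0,0.009,0,0,0,-0.098,0],[0,0.009,0,0,0,-0.098,0],[0,0.009,0,0,0,-0.098,0]]'
```

```text
clock: 15.22
tcp_pos: [646.9, -134.5, 100.6]
tcp_rot: [[-0.79, 0.614, 0.002], [0.614, 0.79, -0.001], [-0.002, -0.0, -1.0]]
force: [-1.4, -1.0, 5.0]
grip_width: 8.8
grasp_force: 51.6
```

Tool y is at 52.1°, so the bar is at −37.9°, as intended. Release, rise, and check.

```bash
python3 -m pendant '[[0,0,0,0,0,0,20],[0,0,0,0,0,0,40],[0,0,0,0,0,0,50],[0,0,0,0,0,0,50]]'
python3 -m pendant '[[0,0,0.1,0,0,0,50],[0,0,0.3,0,0,0,50],[0,0,0.5,0,0,0,50],[-0.4,-0.2,0.6,0,0,0,50],[-0.5,-0.4,0.6,0,0,0,50],[-0.7,-0.6,0.6,0,0,0,50],[-0.7,-0.6,0.6,0,0,0,50]]'
python3 - <<'E'
from h import *
a=shot("side","s8")[100:280,240:400][:,:,::-1]; b=shot("top","t8")[100:280,200:360][:,:,::-1]
cv2.imwrite("pics/c8.png",cv2.resize(np.hstack([a,b]),None,fx=2.5,fy=2.5,interpolation=cv2.INTER_CUBIC))
E
```

```text
clock: 15.72
tcp_pos: [646.5, -133.8, 99.4]
tcp_rot: [[-0.79, 0.613, -0.0], [0.613, 0.79, 0.0], [0.0, -0.0, -1.0]]
force: [-0.9, -0.4, -0.7]
grip_width: 49.9
grasp_force: 0.0
clock: 16.6
tcp_pos: [457.2, -293.0, 278.2]
tcp_rot: [[-0.79, 0.613, 0.0], [0.613, 0.79, -0.001], [-0.001, -0.0, -1.0]]
force: [0.2, -1.1, -0.2]
grip_width: 50.4
grasp_force: 0.0
```

View pics/c8.png

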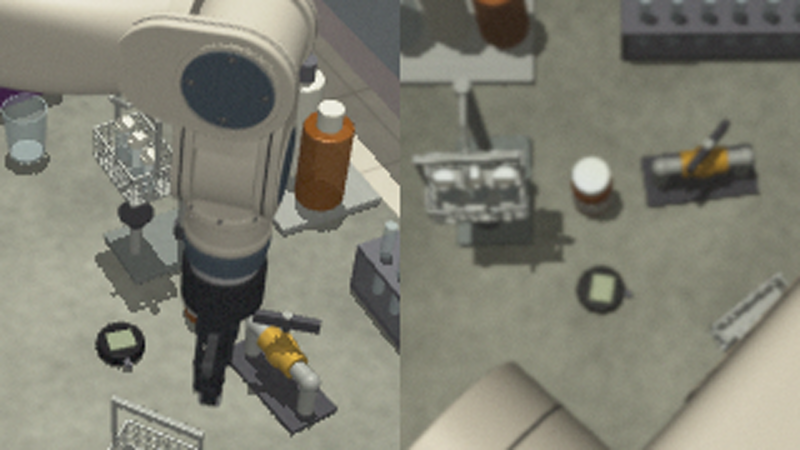

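```bash
python3 -c "
from plant import manip
print(manip.hand_in())"
```

```text
the job is handed in; nothing more can be done
None
```

The tube basket hangs upright on the drying-stand hook near the middle of its handle. The valve T-handle measures about 43–45° open. The gripper has let go of both and is clear, and I handed the job in, but no verdict came back.

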